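# Hook the slide-box carton to the front of the deep bench shelf

## Task

Take the pull hook by its handle, drop its claw behind the front lip of the open cardboard carton of slide boxes, and drag the carton gently forward until you feel it come up against the shelf's stop bar; press it there with a light but definite push of about 6 N, never more than 15 N, so that it sits square. Then unhook and stand the hook upright on the bench again, leaving the carton against the bar. Touch the carton only with the hook and leave everything else where it is.

Things in the scene. Friction and masses are not known exactly. Their poses are not given: they have to be found in the camera images.
- shelf: Fixed two-tier bench shelf. Origin at bench level, mid-width, 8 mm in from its front edge; x into the shelf (away from the robot), y left, z up. Lower deck: top 20 mm above the bench, 408 mm wide, 328 deep; three bays 132 mm wide, centres at y = -135, 0, 135 mm, parted by thin 22 mm high guides. A metal stop bar, described under stop_bar_base, lies across the front of the deck.
- stop_bar_base (a point): Deck level, mid-width of the shelf, at the foremost setting of the stop bar: a metal bar 10 mm thick and 18 mm high, lying across all bays on the deck, clamped square to the shelf. Its setting is NOT measured: its far face, which stops the carton, is anywhere from 0 to 26 mm farther into the shelf than this point. It is firm, so it has to be found by feel (or by sight).
- upper_tier (a point): Middle of the front wire of the shelf's upper tier, an open grid of thin wires: 65 mm into the shelf from the shelf's origin, underside 211 mm above the bench, on four thin posts at the shelf's sides. Nearer than this wire the lower deck is open from above.
- carton: Open-topped cardboard carton of slide boxes, 150 (x) x 118 (y) x 70 mm high, 0.4 to 0.85 kg, in one of the three bays, its front 70 to 100 mm into the shelf from the shelf's origin. Origin at the centre of its underside; x to its back (into the shelf), z up. Walls 5 mm; the front wall's top 12 mm is a lip 10 mm thick (x = -75 to -65 mm).
- carton_pocket (a point): Middle of the floor of the free pocket inside the carton between the front lip and the slide boxes, 37 mm ahead of the carton's centre and 5 mm above its underside. The pocket is 55 mm long (front to back), 108 mm wide and open above; the slide boxes behind it are 59 mm high.
- carton_lip (a point): Middle of the carton's front lip, on its top edge (70 mm above the carton's underside), half-way through the lip's 10 mm.
- carton_front (a point): Bottom middle of the carton's front face, the face that comes to rest against the stop bar.
- hook: Pull hook, 0.22 kg, standing on its foot, left or right in front of the shelf. Origin mid underside of the handle; x to the claw, z up. Black handle 110 (x) x 26 x 55 mm high, foot plate 40 mm wide, 5 thick. A steel bar (42 to 52 mm above the foot's underside) runs ahead to a claw plate 8 mm thick, 22 wide, hanging to 3 mm above that underside; its near, pulling face is at x = 141 mm.
- hook_grip (a point): Grasp point in the middle of the hook's handle, 34 mm above its foot; the handle is 26 mm wide along the hook's y here.
- hook_claw (a point): Tip of the claw, on its near (pulling) face, 141 mm ahead of the grip and 31 mm below it.
- closed_carton: Bystander: shut cardboard carton 150 x 112 x 66 mm in another bay, without lip. Origin at the centre of its underside.
- vial_tray: Bystander: white plastic tray 130 x 105 x 40 mm with three amber vials, 61 mm high in all, in another bay. Origin at the centre of its underside.
- jar_mid (a point): Bystander: amber jar, 60 mm across, 75 mm high, on the side of the bench where the hook is not. Its middle.
- dish: Bystander: flat round glass dish, 94 mm across and 16 mm high, on the bench in front of the shelf. Origin at the centre of its underside.
- slide_box: Bystander: grey flat slide box 50 x 76 x 30 mm, on the bench in front of the shelf. Origin at the centre of its underside.
- stain_bottle_mid (a point): Bystander: white bottle with a cap, 56 mm across, 130 mm high, beside the shelf. Its middle.
- beaker: Bystander: open glass beaker, 70 mm across, 80 mm high, beside the shelf. Origin at the centre of its underside.
There are look-alikes about, which are no part of the job. Several things look just like the hook: the one meant starts farthest from the robot's base.

How it is judged (in metres and radians):
On the way, in this order (a step that is already met when the one before it is completed fails the run):
1. the claw is down behind the carton's lip, inside its pocket, with the carton still deep in the shelf (x of hook_claw in the frame of carton between -0.073 and -0.01 m and z of hook_claw in the frame of carton below 0.062 m and y of hook_claw in the frame of carton between -0.055 and 0.055 m and x of carton_front in the frame of shelf above 0.06 m), for 0.2 s.
2. the hook, still behind the lip, holds the carton against the stop bar with at least 2.5 N (x of hook_claw in the frame of carton between -0.073 and -0.01 m and z of hook_claw in the frame of carton below 0.062 m and y of hook_claw in the frame of carton between -0.055 and 0.055 m and contact force between carton and stop_bar_c0 above 2.5 N and contact force between hook and carton above 1 N), for 0.2 s.
At the end, for the whole second after the job is handed in: The carton's front is against the stop bar (within 5 mm), flat on the deck and square to the shelf within 0.04 rad; the hook stands upright (within 0.1 rad) on the bench (its underside within 6 mm of the bench top); both at rest (x of stop_bar_c0 in the frame of carton between -0.085 and -0.075 m and z of carton_front in the frame of shelf below 0.026 m and angle between the x axis of carton and the x axis of shelf, either way round below 0.04 rad and height (world z) of hook between -0.006 and 0.006 m and angle between hook's own z axis and vertical below 0.1 rad and linear speed of each of hook, carton below 0.02 m/s); the robot touches nothing.
It fails at once if the hook presses or pulls on the carton with more than 22 N (contact force between hook and carton above 22 N).
It fails at once if the carton is driven into the stop bar with more than 15 N (contact force between carton and stop_bar_c0 above 15 N).
It fails at once if the gripper or arm touches the carton (only the hook may) (contact force between any of the fingers, the arm and carton above 0.5 N).
It fails at once if a bystander is moved more than 20 mm (distance of any of closed_carton, vial_tray, jar_mid, dish, slide_box, stain_bottle_mid, beaker from where it was at the start of the episode above 0.02 m).
It also fails if it takes over 72 s, if anything falls off the work surface, if the arm or the gripper's body presses on something with over 40 N, if the wrist force passes 120 N, or if a joint passes its speed limit or range.

## Robot

A 6-joint arm with a two-finger parallel gripper is mounted at the origin on the work surface. World frame = base frame: x ahead of the robot, y to its left, z up, the work surface at z = 0. Lengths are in mm, angles in degrees, forces in N, time in s.
With the tool pointing down it reaches from about 300 to 850 mm from the base axis. Payload 4.2 kg.
Tool frame: the origin (TCP) lies midway between the tips of the shut fingers; the grasp point (between the pads) lies 19 mm behind it; x points along the fingers, y is the direction in which the jaws open and shut, and the axes are right-handed (so a half turn about x gives the same grasp; the last joint's range is limited). The gripper opens to 91 mm and grips with 3 to 60 N. Pads are 32 mm wide; open, the fingers measure 118 mm over their backs; the gripper's body (76 mm by 178 mm) begins 60 mm behind the grasp point.
Start: joints at [-71.677, 18.312, 89.639, -0, 72.044, -1.146], TCP at [191.651, -542.141, 179.976] pointing down, gripper open.
Joint ranges: [-177.97, 177.97], [-48.28, 115.42], [12.27, 149.76], [-77.06, 257.06], [2.81, 150.46], [-146.56, 146.56]. Speed limits (degrees/s): [147.25, 147.25, 180, 180, 180, 180].

## Interface

Orientations are given as [roll, pitch, yaw] about the fixed x, y, z axes, in that order (R = Rz(yaw) Ry(pitch) Rx(roll)).
In Python, from workcell import env gives the robot as it stands.
- The arm moves only by the shell command python3 -m handwheel 'ROWS' [FORCE]. ROWS is text: rows parted by semicolons, each of 7 numbers parted by spaces: the turn, a rotation vector about the tool's x, y, z in degrees, then the shift along the tool's x, y, z in m, then the finger opening in m, from 0 to 0.0912. In form: rx ry rz x y z grip; .... A call has 1 to 12 rows; each row is the pose to reach, as a shift and turn from the pose commanded when the call began, along the tool's axes at that moment; what a row does not reach only later rows make up. A row lasts 1/12 s, in which the tool goes at most 41.7 mm and 7.16 degrees, less where a joint would pass 70% of its speed; a pose out of reach is approached as far as the arm can. A call with a gripper value outside its range is refused whole. The fingers move at their own pace and stop on an object; FORCE is the grip in N (left out, the last holds). Time passes only in rows, so rows that repeat a pose let the fingers close. It gives the time, the measured TCP pose, the force and the opening at its end, in the units of the state.
- env.state(): the state, without advancing time (a new reading comes with each control period).
- env.grab_frame(name): name is "scene" or "top" or "wrist"; returns the picture (420x560x3 uint8, red, green, blue); there is no depth.
- env.get_calibration(name): a dict with "mtx" (3x3 intrinsics, pixels), "T" (4x4, takes a point from camera to world coordinates); the wrist camera has in their place "hand_eye" (4x4, takes a point from camera to tool coordinates, whose origin is the TCP and whose axes are the tool frame's). Camera axes: x right, y up, looking along -z (the intrinsics and any distortion apply to the point x, -y, -z); pixel columns grow to the right and rows downward; lengths in mm; the calibration is good to about 2 mm. A picture is of the moment at which its call begins: read the wrist's pose just before it. get_calibration takes no time and is no camera call.
- env.job_done(): hands the job in, once; it reports no verdict.
The state is a dict: "time_s": time; "qpos": joint angles; "qvel": joint speeds; "effort": joint torques, N m; "ee_pos": TCP position; "ee_rot": TCP orientation; "force": force on the tool from outside, world axes, zero at the start; "torque": the same for the moment, N m; "gripper_width": finger opening in mm.
Only numpy, scipy, OpenCV 4.12 (cv2) and the standard library are available. Lean on these libraries where they do the work, as an engineer would, in place of code of your own. Each camera call takes 0.05 s, during which the arm holds its last target. There are 200 camera calls.

## Working session

There is one attempt and no reset: what is moved stays moved. The work goes in short steps, Python scripts to look and compute and a shell command to move; the robot and the scene stay as the last step left them, time stands still between calls to the robot, and variables do not carry over. Pictures are saved under pics/ and viewed, on a budget of 10 in all, crops included, one or two more only if the job needs it, and the job is handed in when it is done.

```bash
mkdir -p pics; ls; python3 - <<'E'
from workcell import env
import cv2,numpy as np
for n in("scene","top"):
    f=env.grab_frame(n); cv2.imwrite(f"pics/{n}0.png",f[:,:,::-1])
    c=env.get_calibration(n); print(n,{k:np.round(v,3).tolist() if not isinstance(v,str) else v for k,v in c.items()})
c=env.get_calibration("wrist");print({k:np.round(v,3).tolist() for k,v in c.items()})
print(env.state())
E
```

```text
pics
scene {'mtx': [[420.927, 0.0, 280.182], [0.0, 420.927, 208.183], [0.0, 0.0, 1.0]], 'T': [[0.819, -0.458, 0.346, 852.343], [0.574, 0.647, -0.502, -531.965], [0.006, 0.609, 0.793, 977.207], [0.0, 0.0, 0.0, 1.0]]}
top {'mtx': [[468.458, 0.0, 275.179], [0.0, 468.458, 216.23], [0.0, 0.0, 1.0]], 'T': [[0.017, 0.992, -0.129, 313.263], [-1.0, 0.014, -0.02, -19.278], [-0.018, 0.129, 0.991, 1486.918], [0.0, 0.0, 0.0, 1.0]]}
{'mtx': [[295.582, 0.0, 279.124], [0.0, 295.582, 209.958], [0.0, 0.0, 1.0]], 'hand_eye': [[0.0, 0.286, -0.958, -205.271], [1.0, 0.0, 0.0, -0.039], [0.0, -0.958, -0.286, -81.358], [0.0, 0.0, 0.0, 1.0]]}
{'time_s': 0.1, 'qpos': array([-7.16778044e+01,  1.83492580e+01,  8.96993315e+01,  6.01991512e-04,
        7.20431237e+01, -1.14588599e+00]), 'qvel': array([ 0.01999856, -0.07524202, -0.1652594 , -0.03461742, -0.06386438,
        0.0314998 ]), 'effort': array([-6.82933460e-04, -4.13334703e+01, -2.32510436e+01,  7.28719379e-02,
        4.21622931e-02, -4.31546425e-05]), 'ee_pos': array([ 191.48448609, -541.65010403,  179.19213178]), 'ee_rot': array([-91.50345684,  89.908285  , 107.96443872]), 'force': array([ 0.49028941, -0.56126517,  0.01639979]), 'torque': array([-0.04212317,  0.06216834, -0.01367024]), 'gripper_width': 90.95090399367457}
```

View pics/top0.png

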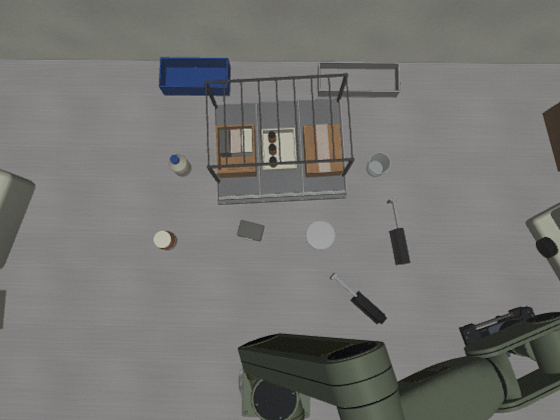

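View pics/scene0.png

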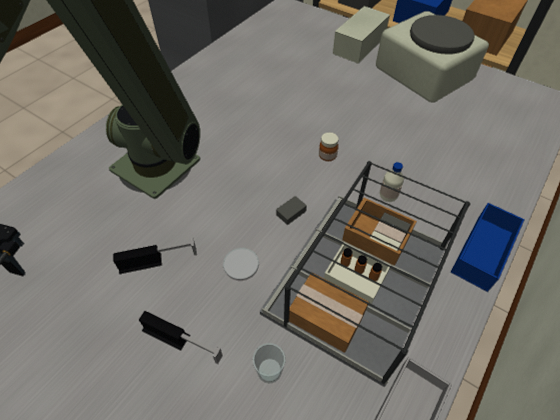

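Top view: hook candidates have their handles at (399,246) and (369,307); the first is farther from the base (~(275,400)). A third could be hidden under the gripper at (500,320). The open carton is in the left bay at (236,150), with its pocket on the near side. Next I'll check the choice close up with a wrist picture and measure.

```bash
cat > h.py <<'E'
from workcell import env
import cv2,numpy as np
from scipy.spatial.transform import Rotation as Ro
def pose():
    s=env.state(); T=np.eye(4); T[:3,:3]=Ro.from_euler('xyz',s['ee_rot'],degrees=True).as_matrix(); T[:3,3]=s['ee_pos']; return T
def cam(n):
    c=env.get_calibration(n)
    return c['mtx'], (pose()@c['hand_eye'] if n=='wrist' else c['T'])
def ray(n,u,v,z,KT=None):
    K,T=KT or cam(n); d=np.linalg.inv(K)@[u,v,1]; d=T[:3,:3]@[d[0],-d[1],-d[2]]; o=T[:3,3]
    return np.round(o+d*(z-o[2])/d[2],1)
def pix(p,n,KT=None):
    K,T=KT or cam(n); q=T[:3,:3].T@(np.array(p)-T[:3,3]); q=K@[q[0],-q[1],-q[2]]; return q[:2]/q[2]
E
python3 - <<'E'
from h import *
w=env.grab_frame("wrist"); cv2.imwrite("pics/w0.png",w[:,:,::-1])
t=cv2.imread("pics/top0.png"); s=cv2.imread("pics/scene0.png")
a=cv2.resize(t[130:330,190:430],None,fx=2.2,fy=2.2,interpolation=cv2.INTER_CUBIC)
cv2.imwrite("pics/c0.png",a)
for nm,u,v,z in [("handle",399,246,55),("clawend",390,202,50),("shelf FL",219,203,20),("shelf FR",346,197,20),("carton near L",219,176,70),("carton near R",255,175,70),("dish",320,235,16),("box",250,230,30),("beaker",378,165,40),("wire L",211,166,211),("wire R",351,160,211)]: print(nm,ray("top",u,v,z))
g=t.max(2); m=((g<45)*255).astype(np.uint8)[180:330,320:440]
for c in cv2.findContours(m,cv2.RETR_EXTERNAL,cv2.CHAIN_APPROX_NONE)[0]:
    if cv2.contourArea(c)>80:
        r=cv2.minAreaRect(c+np.array([320,180])); print(r,[ray("top",*p,55).tolist() for p in cv2.boxPoints(r)], ray("top",*r[0],50))
E
```

```text
handle [ 413.3 -369.2   55. ]
clawend [ 549.3 -345.1   50. ]
shelf FL [543.5 189.   20. ]
shelf FR [ 568.3 -213.4   20. ]
carton near L [620.1 184.7  70. ]
carton near R [624.7  73.3  70. ]
dish [ 446.7 -132.    16. ]
box [457.8  87.7  30. ]
beaker [ 668.4 -311.5   40. ]
wire L [617.7 187.7 211. ]
wire R [ 639.7 -202.3  211. ]
((368.4654846191406, 308.4137878417969), (38.45005798339844, 11.46027660369873), 41.6335334777832) [[248.9, -220.8, 55.0], [274.7, -243.7, 55.0], [200.8, -328.9, 55.0], [175.3, -305.9, 55.0]] [ 224.5 -275.9   50. ]
```

View pics/c0.png

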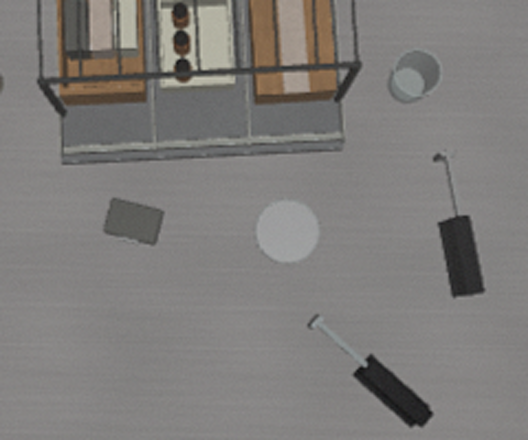

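View pics/w0.png

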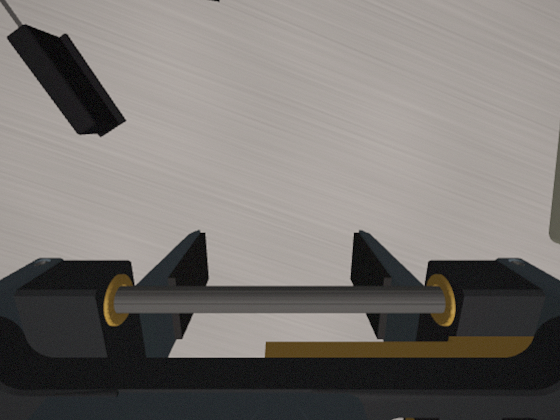

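The wrist view shows nothing hidden under the gripper (only the nearer hook, upper left). So the hook meant is the one at top pixel (399,246), at about (413,-369) mm with yaw about 10°. Next: go above it.

```bash
cat >> h.py <<'E'
def target(x,y,z,yaw):
    c,s=np.cos(np.radians(yaw)),np.sin(np.radians(yaw)); T=np.eye(4)
    T[:3,0]=[0,0,-1];T[:3,1]=[-s,c,0];T[:3,2]=[c,s,0];T[:3,3]=[x,y,z];return T
def row(x,y,z,yaw):
    P=pose();D=np.linalg.inv(P)@target(x,y,z,yaw)
    print("rot",np.round(Ro.from_matrix(D[:3,:3]).as_rotvec(degrees=True),2),"shift m",np.round(D[:3,3]/1000,4))
E
python3 - <<'E'
from h import *
P=pose();print(P.round(3)); row(400,-371,180,10)
E
```

```text
[[-0.00000e+00  3.33000e-01 -9.43000e-01  1.91524e+02]
 [ 1.00000e-03 -9.43000e-01 -3.33000e-01 -5.41730e+02]
 [-1.00000e+00 -1.00000e-03 -0.00000e+00  1.79348e+02]
 [ 0.00000e+00  0.00000e+00  0.00000e+00  1.00000e+00]]
rot [-1.7053e+02 -1.1000e-01  1.0000e-02] shift m [-0.0005 -0.0915 -0.2535]
```

```bash
python3 - <<'E'
from h import *
row(415,-369,180,190)
E
```

```text
rot [9.47 0.   0.07] shift m [-0.0005 -0.0884 -0.2683]
```

```bash
python3 -m handwheel '1.2 0 0 0 -0.011 -0.033 0.09; 2.4 0 0 0 -0.022 -0.067 0.09; 3.5 0 0 0 -0.033 -0.1 0.09; 4.7 0 0 0 -0.044 -0.134 0.09; 5.9 0 0 0 -0.055 -0.168 0.09; 7 0 0 0 -0.066 -0.2 0.09; 8.3 0 0 0 -0.077 -0.235 0.09; 9.5 0 0 0 -0.088 -0.268 0.09; 9.5 0 0 0 -0.088 -0.268 0.09; 9.5 0 0 0 -0.088 -0.268 0.09; 9.5 0 0 0 -0.088 -0.268 0.09'; python3 - <<'E'
from h import *
KT=cam("wrist"); print(KT[1][:3,3],env.state()['ee_pos'],env.state()['qpos'])
w=env.grab_frame("wrist"); cv2.imwrite("pics/w1.png",w[:,:,::-1])
m=((w.max(2)<60)*255).astype(np.uint8)
for c in cv2.findContours(m,cv2.RETR_EXTERNAL,cv2.CHAIN_APPROX_NONE)[0]:
    if cv2.contourArea(c)>300: print(cv2.minAreaRect(c),cv2.boundingRect(c))
E
```

```text
time_s: 1.07
ee_pos: [414.5, -369.9, 179.7]
ee_rot: [-6.5, 89.9, -176.5]
force: [-0.2, -0.4, 0.5]
gripper_width: 90.3
[ 494.80059495 -355.72671527  384.87682121] [ 414.48937794 -369.93955253  179.68956222] [-4.29070715e+01  1.65957143e+01  9.21829806e+01 -4.52494639e-02
  7.12620697e+01  3.70983811e+01]
((279.5, 325.0), (188.0, 559.0), 90.0) (0, 231, 560, 189)
((286.5, 190.0), (94.0, 29.0), 90.0) (272, 143, 30, 95)
```

View pics/w1.png

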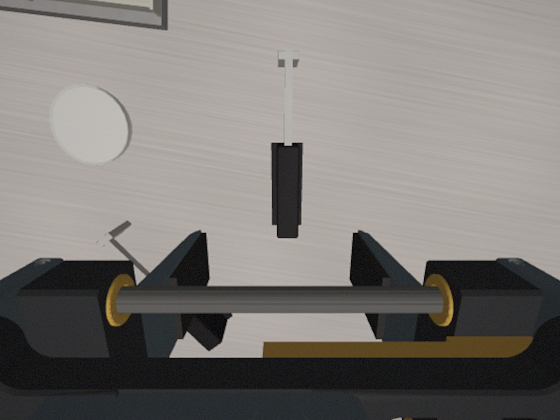

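The wrist view shows the hook nearly aligned with the tool: handle top from (287,143) to (287,238), claw at (288,55).

```bash
python3 - <<'E'
from h import *
f=ray("wrist",287,143,55);b=ray("wrist",287.3,237.5,55);c=ray("wrist",288,58,47)
print(f,b,np.linalg.norm(f-b),(f+b)/2,np.degrees(np.arctan2(*(f-b)[1::-1])),c,np.degrees(np.arctan2(*(c-(f+b)/2)[1::-1])))
m=(f+b)/2
row(m[0],m[1],18,189.6); row(m[0],m[1],60,189.6)
E
```

```text
[ 473.6 -368.6   55. ] [ 364.7 -388.8   55. ] 110.75761824813681 [ 419.15 -378.7    55.  ] 10.508432327511454 [ 557.8 -354.4   47. ] 9.94077969578628
rot [0.34 0.05 0.  ] shift m [ 0.1618  0.0091 -0.0036]
rot [0.34 0.05 0.  ] shift m [ 0.1198  0.0091 -0.0036]
```

```bash
python3 -m handwheel '0.4 0 0 0 0.009 -0.004 0.09; 0.4 0 0 0.03 0.009 -0.004 0.09; 0.4 0 0 0.06 0.009 -0.004 0.09; 0.4 0 0 0.09 0.009 -0.004 0.09; 0.4 0 0 0.12 0.009 -0.004 0.09; 0.4 0 0 0.14 0.009 -0.004 0.09; 0.4 0 0 0.155 0.009 -0.004 0.09; 0.4 0 0 0.164 0.009 -0.004 0.09; 0.4 0 0 0.164 0.009 -0.004 0.09; 0.4 0 0 0.164 0.009 -0.004 0.09' 10 && python3 -m handwheel '0 0 0 0 0 0 0.05; 0 0 0 0 0 0 0.03;  0 0 0 0 0 0 0.015; 0 0 0 0 0 0 0.015;0 0 0 0 0 0 0.015;0 0 0 0 0 0 0.015;0 0 0 0 0 0 0.015' 10; python3 -m handwheel '0 0 0 0 0 0 0.015; 0 0 0 0 0 0 0.015;  0 0 0 0 0 0 0.015; 0 0 0 0 0 0 0.015;0 0 0 0 0 0 0.01;0 0 0 0 0 0 0.01' 55
```

```text
time_s: 1.95
ee_pos: [420.4, -379.1, 16.1]
ee_rot: [114.1, 90.0, -56.4]
force: [0.3, 0.4, 0.5]
gripper_width: 90.1
time_s: 2.53
ee_pos: [420.6, -378.0, 16.1]
ee_rot: [118.0, 90.0, -52.5]
force: [-0.2, -0.0, -1.0]
gripper_width: 46.0
time_s: 3.03
ee_pos: [420.5, -378.1, 16.0]
ee_rot: [119.4, 90.0, -51.0]
force: [0.2, 0.1, -0.5]
gripper_width: 25.3
```

```bash
python3 -m handwheel '0 0 0 -0.01 0 0 0.01; 0 0 0 -0.03 0 0 0.01; 0 0 0 -0.06 0 0 0.01; 0 0 0 -0.09 0 0 0.01; 0 0 0 -0.12 0 0 0.01; 0 0 0 -0.134 0 0 0.01; 0 0 0 -0.134 0 0 0.01; 0 0 0 -0.134 0 0 0.01'; python3 - <<'E'
from h import *
row(430,127,150,183.4)
E
```

```text
time_s: 3.7
ee_pos: [420.4, -377.9, 150.5]
ee_rot: [124.7, 89.9, -45.8]
force: [0.4, -0.1, -2.9]
gripper_width: 25.2
rot [ 6.17 -0.03 -0.04] shift m [ 1.000e-04 -4.963e-01 -9.340e-02]
```

```bash
python3 -m handwheel '0.2 0 0 0 -0.015 -0.003 0.01; 0.6 0 0 0 -0.04 -0.008 0.01; 1 0 0 0 -0.07 -0.014 0.01; 1.4 0 0 0 -0.1 -0.02 0.01; 1.8 0 0 0 -0.13 -0.026 0.01; 2.2 0 0 0 -0.16 -0.032 0.01; 2.6 0 0 0 -0.19 -0.038 0.01; 3 0 0 0 -0.22 -0.044 0.01; 3.3 0 0 0 -0.25 -0.05 0.01; 3.7 0 0 0 -0.28 -0.055 0.01; 4 0 0 0 -0.305 -0.06 0.01; 4 0 0 0 -0.31 -0.06 0.01'; python3 - <<'E'
from h import *
row(430,127,150,183.4)
E
```

```text
time_s: 4.7
ee_pos: [425.7, -58.2, 148.1]
ee_rot: [-37.5, 89.7, 148.3]
force: [-0.0, -0.4, -2.6]
gripper_width: 25.3
rot [2.34 0.25 0.19] shift m [-0.0013 -0.1838 -0.0228]
```

```bash
python3 -m handwheel '0.3 0 0 0 -0.02 -0.002 0.01; 0.7 0 0 0 -0.05 -0.006 0.01; 1.1 0 0 0 -0.08 -0.01 0.01; 1.5 0 0 0 -0.11 -0.014 0.01; 1.9 0 0 0 -0.14 -0.018 0.01; 2.2 0.2 0.2 -0.001 -0.165 -0.021 0.01; 2.3 0.2 0.2 -0.001 -0.18 -0.023 0.01; 2.3 0.2 0.2 -0.001 -0.184 -0.023 0.01; 2.3 0.2 0.2 -0.001 -0.184 -0.023 0.01; 2.3 0.2 0.2 -0.001 -0.184 -0.023 0.01; 2.3 0.2 0.2 -0.001 -0.184 -0.023 0.01'; python3 - <<'E'
from h import *
print(pose().round(2))
w=env.grab_frame("wrist"); t=env.grab_frame("top")
a=cv2.resize(t[100:290,180:320],None,fx=3,fy=3,interpolation=cv2.INTER_CUBIC)
cv2.imwrite("pics/w2.png",w[:,:,::-1]);cv2.imwrite("pics/t2.png",a[:,:,::-1])
E
```

```text
time_s: 5.62
ee_pos: [432.6, 121.9, 150.4]
ee_rot: [117.5, 89.7, -59.3]
force: [-0.2, 0.1, -2.3]
gripper_width: 25.1
[[ 0.0000e+00  6.0000e-02 -1.0000e+00  4.3262e+02]
 [-0.0000e+00 -1.0000e+00 -6.0000e-02  1.2189e+02]
 [-1.0000e+00  0.0000e+00 -0.0000e+00  1.5041e+02]
 [ 0.0000e+00  0.0000e+00  0.0000e+00  1.0000e+00]]
```

View pics/w2.png

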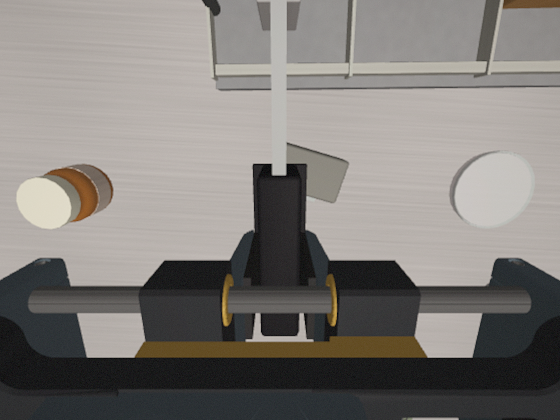

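View pics/t2.png

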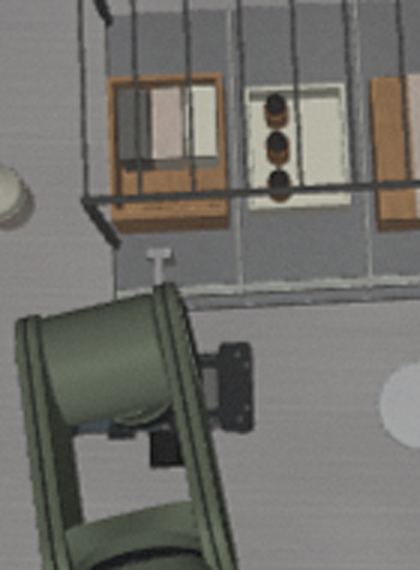

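Wrist view: hook held straight, stop bar (light) at rows 65–77 from column 217. Top crop: carton's front bottom edge runs (115,232)–(228,228), lip top at rows ~205–220, claw at (158,255) in front of it.

```bash
python3 - <<'E'
from h import *
t=cv2.imread("pics/t2.png")
g=lambda u,v:(180+(u+.5)/3-.5,100+(v+.5)/3-.5)
for nm,u,v,z in [("front bot L",115,232,20),("front bot R",228,228,20),("lip front edge L",112,222,90),("lip front R",229,217,90),("lip back L",112,205,90),("lip back R",228,201,90),("back L",109,77,90),("back R",221,73,90),("claw face",158,258,137),("claw far",158,250,137),
 ("bar far L",118,291,38),("bar far R",370,279,38),("bar near L",118,300,38),("box front top L",119,168,84),("box front R",216,164,84)]: print(nm,ray("top",*g(u,v),z))
for nm,u,v,z in [("bar far",217,64,38),("bar far R",560,62,38),("bar near",217,77,38),("bar near R",560,75,38),("shelf front L",218,89,20),("shelf front R",560,86,20)]: print("w",nm,ray("wrist",u,v,z))
for v in range(190,246,3): print(v,t[v,145].tolist(),t[v,205].tolist())
w=cv2.imread("pics/w2.png")
for v in range(56,94,2): print(v,w[v,240],w[v,420])
E
```

```text
front bot L [627.6 195.   20. ]
front bot R [633.5  74.4  20. ]
lip front edge L [622.9 188.1  90. ]
lip front R [629.7  69.2  90. ]
lip back L [640.6 188.7  90. ]
lip back R [646.3  70.6  90. ]
back L [775.4 196.3  90. ]
back R [780.9  80.8  90. ]
claw face [577.2 134.9 137. ]
claw far [585.1 135.1 137. ]
bar far L [560.8 187.1  38. ]
bar far R [577.1 -76.5  38. ]
bar near L [551.2 186.8  38. ]
box front top L [680.9 183.7  84. ]
box front R [686.3  84.1  84. ]
w bar far [565.1 189.9  38. ]
w bar far R [ 585.7 -145.9   38. ]
w bar near [553.4 189.9  38. ]
w bar near R [ 574.2 -149.8   38. ]
w shelf front L [544.  192.4  20. ]
w shelf front R [ 567.1 -168.9   20. ]
190 [76, 107, 137] [64, 79, 97]
193 [63, 82, 99] [63, 63, 63]
196 [62, 62, 60] [66, 69, 67]
199 [66, 68, 65] [68, 85, 101]
202 [66, 82, 99] [80, 108, 139]
205 [77, 107, 137] [80, 108, 140]
208 [70, 92, 118] [84, 115, 146]
211 [78, 107, 137] [78, 107, 139]
214 [79, 109, 139] [77, 105, 132]
217 [73, 101, 129] [51, 63, 77]
220 [53, 67, 80] [51, 66, 82]
223 [51, 67, 83] [54, 67, 81]
226 [56, 71, 87] [52, 65, 79]
229 [54, 69, 85] [66, 75, 84]
232 [73, 80, 90] [113, 110, 109]
235 [112, 111, 109] [107, 106, 105]
238 [108, 109, 108] [108, 107, 106]
241 [104, 103, 102] [109, 107, 108]
244 [107, 106, 106] [106, 106, 106]
56 [147 148 151] [146 147 151]
58 [147 148 150] [148 149 153]
60 [146 149 150] [148 149 152]
62 [147 148 151] [155 166 169]
64 [160 169 171] [172 182 185]
66 [177 188 190] [169 179 183]
68 [174 185 187] [169 179 183]
70 [175 183 187] [173 183 187]
72 [177 187 190] [156 166 171]
74 [156 166 170] [ 99 107 110]
76 [101 108 112] [147 149 152]
78 [149 151 153] [145 147 151]
80 [149 150 151] [149 150 154]
82 [147 149 151] [147 149 153]
84 [147 148 151] [148 149 153]
86 [148 151 152] [119 120 124]
88 [117 119 122] [130 134 140]
90 [135 137 142] [175 179 185]
92 [177 182 188] [175 181 186]
```

```bash
python3 - <<'E'
from h import *
row(512.3,121.6,140,183.3)
E
```

```text
rot [-0.12 -0.17 -0.22] shift m [ 0.011   0.0047 -0.0791]
```

```bash
python3 -m handwheel '0 0 0 0.005 0.001 -0.01 0.01; 0 -0.1 -0.1 0.011 0.002 -0.03 0.01; 0 -0.2 -0.2 0.011 0.003 -0.05 0.01; 0 -0.2 -0.2 0.011 0.005 -0.068 0.01; 0 -0.2 -0.2 0.011 0.005 -0.079 0.01;0 -0.2 -0.2 0.011 0.005 -0.079 0.01; 0 -0.2 -0.2 0.011 0.005 -0.079 0.01;0 -0.2 -0.2 0.011 0.005 -0.079 0.01'; python3 - <<'E'
from h import *
print(pose().round(2)); t=env.grab_frame("top"); s=env.grab_frame("scene")
a=cv2.resize(t[125:225,190:290],None,fx=4,fy=4,interpolation=cv2.INTER_CUBIC);b=cv2.resize(s[170:270,320:420],None,fx=4,fy=4,interpolation=cv2.INTER_CUBIC)
cv2.imwrite("pics/t3.png",np.hstack([a,b])[:,:,::-1]); row(512.3,121.6,73,183.3)
E
```

```text
time_s: 6.38
ee_pos: [511.2, 122.2, 139.9]
ee_rot: [5.4, 89.9, -171.3]
force: [-0.7, 0.5, -2.8]
gripper_width: 25.2
[[-0.0000e+00  6.0000e-02 -1.0000e+00  5.1124e+02]
 [-0.0000e+00 -1.0000e+00 -6.0000e-02  1.2224e+02]
 [-1.0000e+00  0.0000e+00  0.0000e+00  1.3986e+02]
 [ 0.0000e+00  0.0000e+00  0.0000e+00  1.0000e+00]]
rot [-0.02  0.04 -0.  ] shift m [ 0.0672  0.0009 -0.001 ]
```

View pics/t3.png

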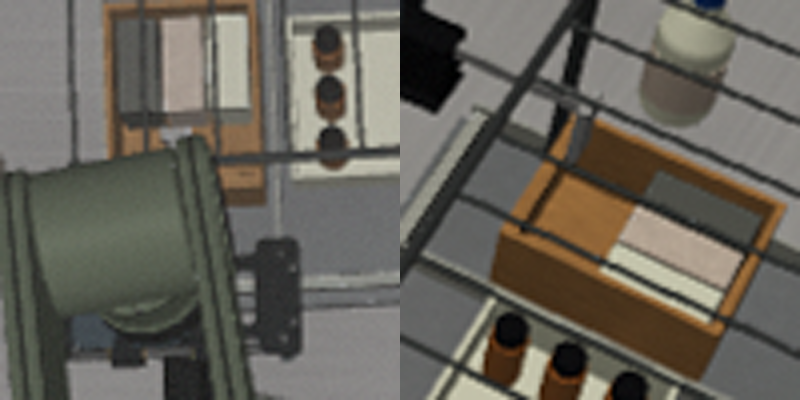

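Both views show the claw over the carton: top pixel ~(234,158), scene ~(365,202). I'll check that against the predicted position.

```bash
python3 - <<'E'
from h import *
P=pose(); d=np.array([np.cos(np.radians(3.4)),np.sin(np.radians(3.4)),0]); p=P[:3,3]+140*d
for n in("top","scene"): print(n,p.round(1),"top of claw",pix(p+4*d+[0,0,36],n),"tip",pix(p+4*d+[0,0,-13],n))
# front lip back line predicted
c=np.array([630.5,128.5,90]); e=np.array([-d[1],d[0],0])
for k in(-50,0,50): print("lip back",[pix(c+10*d+k*e,n).round(1).tolist() for n in("top","scene")])
print(ray("top",234.4,157,176))
E
```

```text
top [651.1 130.7 140.2] top of claw [232.98785849 156.39440813] tip [234.74789935 160.60081883]
scene [651.1 130.7 140.2] top of claw [367.04560747 195.44542189] tip [363.79029914 207.59978289]
lip back [[252.8, 167.5], [347.9, 227.4]]
lip back [[236.5, 168.3], [356.2, 214.2]]
lip back [[220.1, 169.0], [364.2, 201.5]]
[653.4 126.8 176. ]
```

```bash
python3 -m handwheel '0 0 0 0.01 0.001 -0.001 0.01; 0 0 0 0.02 0.001 -0.001 0.01; 0 0 0 0.03 0.001 -0.001 0.01; 0 0 0 0.036 0.001 -0.001 0.01; 0 0 0 0.042 0.001 -0.001 0.01; 0 0 0 0.048 0.001 -0.001 0.01; 0 0 0 0.053 0.001 -0.001 0.01'; python3 -m handwheel '0 0 0 0.003 0 0 0.01; 0 0 0 0.006 0 0 0.01; 0 0 0 0.009 0 0 0.01; 0 0 0 0.012 0 0 0.01; 0 0 0 0.014 0 0 0.01;0 0 0 0.014 0 0 0.01;0 0 0 0.014 0 0 0.01'
```

```text
time_s: 7.07
ee_pos: [513.3, 121.6, 86.4]
ee_rot: [13.7, 90.0, -163.0]
force: [0.1, -0.4, -2.7]
gripper_width: 25.4
time_s: 7.65
ee_pos: [513.5, 121.5, 73.2]
ee_rot: [169.3, 90.0, -7.4]
force: [0.2, 0.3, -2.7]
gripper_width: 24.8
```

```bash
python3 -m handwheel '0 0 0 0 0 0.002 0.01; 0 0 0 0 0 0.004 0.01; 0 0 0 0 0 0.006 0.01; 0 0 0 0 0 0.008 0.01; 0 0 0 0 0 0.01 0.01'; python3 -m handwheel '0 0 0 0 0 0.001 0.01; 0 0 0 0 0 0.002 0.01; 0 0 0 0 0 0.003 0.01; 0 0 0 0 0 0.004 0.01;0 0 0 0 0 0.005 0.01';  python3 -m handwheel '0 0 0 0 0 0.001 0.01; 0 0 0 0 0 0.002 0.01; 0 0 0 0 0 0.003 0.01; 0 0 0 0 0 0.004 0.01;0 0 0 0 0 0.005 0.01'
```

```text
time_s: 8.07
ee_pos: [503.4, 121.0, 73.4]
ee_rot: [-173.6, 90.0, 9.7]
force: [3.9, 0.5, -3.3]
gripper_width: 25.2
time_s: 8.48
ee_pos: [499.1, 120.8, 73.4]
ee_rot: [-174.4, 89.9, 8.8]
force: [3.6, 0.6, -3.1]
gripper_width: 25.2
time_s: 8.9
ee_pos: [494.7, 120.5, 73.5]
ee_rot: [-179.4, 89.8, 3.9]
force: [6.7, -0.4, -3.7]
gripper_width: 25.2
```

```bash
for i in 1; do python3 -m handwheel '0 0 0 0 0 0.001 0.01; 0 0 0 0 0 0.002 0.01; 0 0 0 0 0 0.003 0.01; 0 0 0 0 0 0.004 0.01;0 0 0 0 0 0.005 0.01;0 0 0 0 0 0.006 0.01;0 0 0 0 0 0.007 0.01;0 0 0 0 0 0.008 0.01'; python3 -m handwheel '0 0 0 0 0 0.001 0.01; 0 0 0 0 0 0.002 0.01; 0 0 0 0 0 0.003 0.01; 0 0 0 0 0 0.004 0.01;0 0 0 0 0 0.005 0.01;0 0 0 0 0 0.006 0.01;0 0 0 0 0 0.007 0.01;0 0 0 0 0 0.008 0.01'; python3 -m handwheel '0 0 0 0 0 0.001 0.01; 0 0 0 0 0 0.002 0.01; 0 0 0 0 0 0.003 0.01; 0 0 0 0 0 0.004 0.01;0 0 0 0 0 0.005 0.01;0 0 0 0 0 0.006 0.01'; done; python3 -c "
from h import *
print(pose().round(3))"
```

```text
time_s: 9.57
ee_pos: [485.7, 119.8, 73.3]
ee_rot: [163.0, 90.0, -13.7]
force: [4.1, -1.1, -3.9]
gripper_width: 25.2
time_s: 10.23
ee_pos: [477.6, 119.4, 73.3]
ee_rot: [168.3, 90.0, -8.5]
force: [4.5, -0.8, -3.7]
gripper_width: 25.4
time_s: 10.73
ee_pos: [471.5, 119.2, 73.3]
ee_rot: [179.0, 90.0, 2.3]
force: [4.6, 0.3, -2.8]
gripper_width: 25.2
[[ 0.00000e+00  5.70000e-02 -9.98000e-01  4.71478e+02]
 [ 0.00000e+00 -9.98000e-01 -5.70000e-02  1.19160e+02]
 [-1.00000e+00  0.00000e+00 -0.00000e+00  7.32640e+01]
 [ 0.00000e+00  0.00000e+00  0.00000e+00  1.00000e+00]]
```

```bash
python3 -m handwheel '0 0 0 0 0 0.001 0.01; 0 0 0 0 0 0.002 0.01; 0 0 0 0 0 0.003 0.01; 0 0 0 0 0 0.004 0.01;0 0 0 0 0 0.005 0.01;0 0 0 0 0 0.006 0.01;0 0 0 0 0 0.007 0.01;0 0 0 0 0 0.008 0.01;0 0 0 0 0 0.009 0.01;0 0 0 0 0 0.01 0.01';  python3 -m handwheel '0 0 0 0 0 0.001 0.01; 0 0 0 0 0 0.002 0.01; 0 0 0 0 0 0.003 0.01; 0 0 0 0 0 0.004 0.01;0 0 0 0 0 0.005 0.01;0 0 0 0 0 0.006 0.01'; python3 - <<'E'
from h import *
t=env.grab_frame("top"); w=env.grab_frame("wrist")
a=cv2.resize(t[135:235,190:290],None,fx=4,fy=4,interpolation=cv2.INTER_CUBIC);b=cv2.resize(w[0:140,200:340],(400,400),interpolation=cv2.INTER_CUBIC)
cv2.imwrite("pics/t4.png",np.hstack([a,b])[:,:,::-1])
E
```

```text
time_s: 11.57
ee_pos: [461.3, 118.6, 73.2]
ee_rot: [-79.8, 90.0, 103.5]
force: [3.5, 0.1, -2.4]
gripper_width: 24.8
time_s: 12.07
ee_pos: [455.4, 118.3, 73.2]
ee_rot: [-173.8, 90.0, 9.5]
force: [4.0, 0.6, -3.0]
gripper_width: 25.1
```

View pics/t4.png

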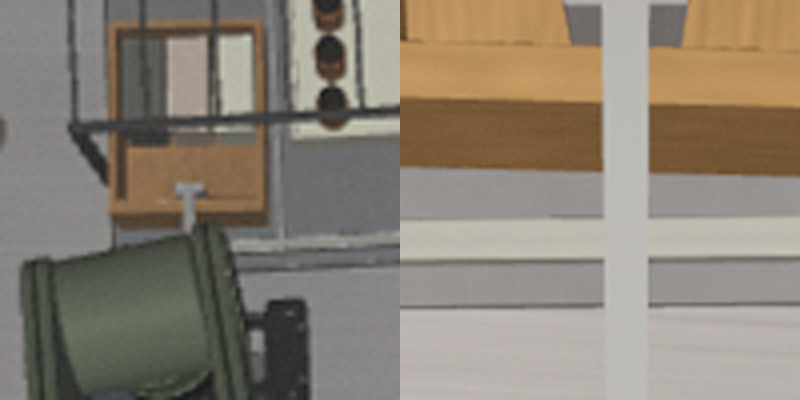

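Good view: the claw is behind the lip and the carton's front bottom edge (wrist crop rows 165–175) is nearing the bar (rows ~218), slightly skewed.

```bash
python3 - <<'E'
from h import *
g=lambda u,v:(200+(u-400)*.35,v*.35)
for nm,u,v,z in [("carton L",400,165,20),("carton R",800,176,20),("lip front L",400,97,90),("lip front R",800,110,90),("bar far L",400,222,38),("bar far R",800,215,38)]: print(nm,ray("wrist",*g(u,v),z))
E
```

```text
carton L [581.  188.1  20. ]
carton R [584.5  77.3  20. ]
lip front L [581.1 170.2  90. ]
lip front R [583.3  91.   90. ]
bar far L [564.3 183.9  38. ]
bar far R [572.   79.4  38. ]
```

The carton lags the bar by ~2.3° (gaps L 17, R 12 mm). I'll slacken, shift the claw ~22 mm left of where it is, and finish the drag slowly so that the left side catches up.

```bash
python3 -m handwheel '0 0 0 0 0 -0.002 0.01; 0 0 0 0 0 -0.005 0.01; 0 0 0 0 -0.006 -0.005 0.01; 0 0 0 0 -0.012 -0.005 0.01; 0 0 0 0 -0.018 -0.005 0.01; 0 0 0 0 -0.022 -0.005 0.01; 0 0 0 0 -0.022 -0.004 0.01; 0 0 0 0 -0.022 -0.003 0.01;0 0 0 0 -0.022 -0.002 0.01;0 0 0 0 -0.022 -0.001 0.01;0 0 0 0 -0.022 0 0.01'; python3 -m handwheel '0 0 0 0 0 0.001 0.01; 0 0 0 0 0 0.002 0.01; 0 0 0 0 0 0.003 0.01; 0 0 0 0 0 0.004 0.01;0 0 0 0 0 0.005 0.01;0 0 0 0 0 0.006 0.01'; python3 - <<'E'
from h import *
w=env.grab_frame("wrist")
b=cv2.resize(w[0:140,180:320],(600,600),interpolation=cv2.INTER_CUBIC)
cv2.imwrite("pics/t5.png",b[:,:,::-1])
E
```

```text
time_s: 13.08
ee_pos: [454.5, 140.1, 73.3]
ee_rot: [-177.5, 89.9, 5.8]
force: [2.2, 0.9, -3.0]
gripper_width: 25.1
time_s: 13.58
ee_pos: [448.9, 139.8, 73.4]
ee_rot: [178.5, 89.9, 1.7]
force: [3.5, -1.8, -3.1]
gripper_width: 25.4
```

View pics/t5.png

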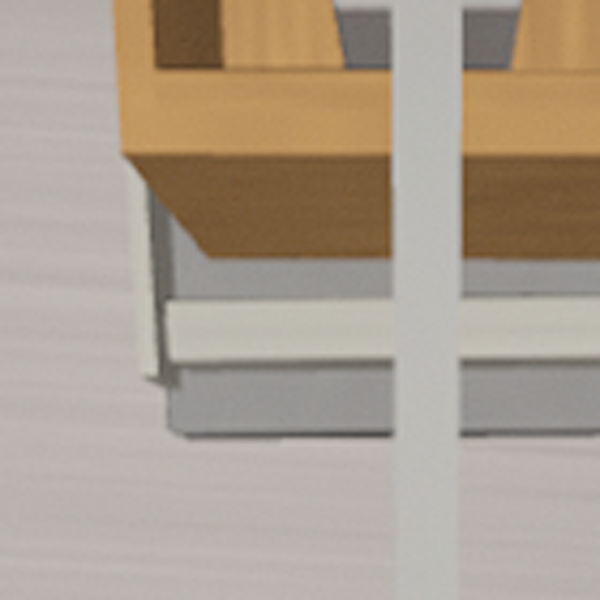

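The carton edge (row 258→260) is now nearly parallel to the bar's far edge (300→294). About 9 mm to go, so I'll slow down.

```bash
python3 -m handwheel '0 0 0 0 0 0.001 0.01; 0 0 0 0 0 0.002 0.01; 0 0 0 0 0 0.003 0.01; 0 0 0 0 0 0.0035 0.01;0 0 0 0 0 0.004 0.01;0 0 0 0 0 0.0045 0.01;0 0 0 0 0 0.005 0.01'; for i in 1 2; do :; done; python3 -m handwheel '0 0 0 0 0 0.0005 0.01; 0 0 0 0 0 0.001 0.01; 0 0 0 0 0 0.001 0.01';python3 -m handwheel '0 0 0 0 0 0.0005 0.01; 0 0 0 0 0 0.001 0.01; 0 0 0 0 0 0.001 0.01'
```

```text
time_s: 14.22
ee_pos: [443.6, 139.6, 73.3]
ee_rot: [178.4, 90.0, 1.7]
force: [5.7, -1.4, -3.5]
gripper_width: 25.2
time_s: 14.47
ee_pos: [442.4, 139.5, 73.3]
ee_rot: [175.8, 90.0, -0.9]
force: [4.9, -1.6, -3.7]
gripper_width: 24.9
time_s: 14.72
ee_pos: [441.4, 139.5, 73.3]
ee_rot: [-177.6, 90.0, 5.7]
force: [4.4, -2.0, -3.2]
gripper_width: 25.2
```

```bash
python3 -m handwheel '0 0 0 0 0 0.0005 0.01; 0 0 0 0 0 0.001 0.01; 0 0 0 0 0 0.001 0.01';python3 -m handwheel '0 0 0 0 0 0.0005 0.01; 0 0 0 0 0 0.001 0.01; 0 0 0 0 0 0.001 0.01'
```

```text
time_s: 14.97
ee_pos: [440.9, 139.5, 73.4]
ee_rot: [-177.1, 89.9, 6.2]
force: [6.0, -2.0, -3.9]
gripper_width: 25.0
time_s: 15.22
ee_pos: [441.0, 139.5, 73.6]
ee_rot: [-176.9, 89.8, 6.4]
force: [8.3, -1.7, -5.9]
gripper_width: 25.0
```

```bash
python3 -m handwheel '0 0 0 0 0 0.0005 0.01; 0 0 0 0 0 0.001 0.01; 0 0 0 0 0 0.001 0.01';python3 - <<'E'
from h import *
w=env.grab_frame("wrist")
b=w[0:140,180:320]
cv2.imwrite("pics/t6.png",b[:,:,::-1])
for u in (40,60,110,120,130): print(u,[int(x) for x in b[50:86:2,u].max(1)])
E
```

```text
time_s: 15.47
ee_pos: [441.0, 139.6, 73.7]
ee_rot: [-176.3, 89.7, 7.0]
force: [10.7, -1.3, -5.5]
gripper_width: 25.4
40 [115, 126, 125, 121, 136, 195, 191, 192, 192, 194, 196, 181, 104, 107, 107, 132, 153, 153]
60 [119, 120, 121, 120, 155, 192, 190, 189, 188, 190, 194, 171, 117, 140, 152, 151, 152, 150]
110 [119, 120, 120, 123, 165, 192, 192, 190, 189, 193, 195, 154, 117, 146, 151, 151, 148, 150]
120 [119, 119, 115, 120, 170, 192, 193, 189, 189, 193, 196, 150, 116, 147, 151, 152, 153, 152]
130 [121, 118, 117, 118, 176, 191, 190, 188, 188, 191, 194, 149, 114, 146, 149, 149, 152, 150]
```

Firm contact: the TCP stalls at 441 while the force climbs to 10.7 N (4–4.5 N of that is drag, so ~6 N on the bar). Hold.

```bash
python3 -m handwheel '0 0 0 0 0 0 0.01; 0 0 0 0 0 0 0.01; 0 0 0 0 0 0 0.01; 0 0 0 0 0 0 0.01; 0 0 0 0 0 0 0.01';python3 -m handwheel '0 0 0 0 0 0 0.01; 0 0 0 0 0 0 0.01'; python3 - <<'E'
from h import *
w=env.grab_frame("wrist")
b=cv2.resize(w[0:140,160:360],(800,560),interpolation=cv2.INTER_CUBIC)
cv2.imwrite("pics/t7.png",b[:,:,::-1])
E
```

```text
time_s: 15.93
ee_pos: [441.0, 139.6, 73.7]
ee_rot: [-176.5, 89.7, 6.8]
force: [9.7, -0.7, -6.5]
gripper_width: 25.3
time_s: 16.1
ee_pos: [441.0, 139.5, 73.7]
ee_rot: [-176.4, 89.7, 6.8]
force: [8.7, -2.5, -5.5]
gripper_width: 25.0
```

View pics/t7.png

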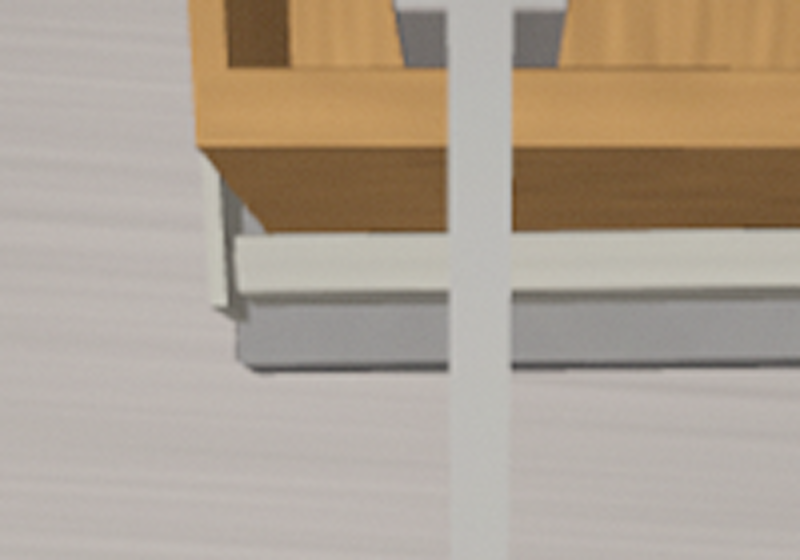

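Contact all along; a remaining skew of ~0.9° (lip edge 146→148 against bar 237→230). I'll press a touch more to square it.

```bash
python3 -m handwheel '0 0 0 0 0 0.0005 0.01; 0 0 0 0 0 0.0005 0.01; 0 0 0 0 0 0.001 0.01;0 0 0 0 0 0.001 0.01'; python3 -m handwheel '0 0 0 0 0 0 0.01; 0 0 0 0 0 0 0.01; 0 0 0 0 0 0 0.01; 0 0 0 0 0 0 0.01'; python3 - <<'E'
from h import *
w=env.grab_frame("wrist"); g=lambda u,v:(160+u/4,v/4)
def edge(uf,ch,lo,hi):
    o=[]
    for u in uf:
        col=w[lo:hi,u].astype(float)@[.3,.4,.3]; d=np.abs(np.diff(col)); k=d.argmax(); s=slice(max(k-2,0),k+3)
        o.append((u,lo+.5+(d[s]*np.arange(len(d))[s]).sum()/d[s].sum()))
    return o
us=list(range(215,265,5))+list(range(300,360,5))
for nm,lo,hi,z in[("lip front edge",30,44,90),("bar far",51,64,38)]:
    p=np.array([ray("wrist",u,v,z) for u,v in edge(us,0,lo,hi)]); f=np.polyfit(p[:,1],p[:,0],1); print(nm,"yaw",np.degrees(np.arctan(-f[0])).round(2),"x at 130",np.polyval(f,130).round(1),"res",np.std(p[:,0]-np.polyval(f,p[:,1])).round(2))
E
```

```text
time_s: 16.48
ee_pos: [441.0, 139.6, 73.8]
ee_rot: [-176.8, 89.6, 6.4]
force: [12.2, -1.8, -6.6]
gripper_width: 25.2
time_s: 16.82
ee_pos: [441.0, 139.6, 73.8]
ee_rot: [-176.5, 89.6, 6.8]
force: [11.9, -2.2, -6.8]
gripper_width: 25.2
lip front edge yaw 3.17 x at 130 569.5 res 0.04
bar far yaw 3.4 x at 130 568.8 res 0.71
```

Carton is square (yaw 3.2° vs bar 3.4°) and against the bar. Unhook and lift.

```bash
python3 -m handwheel '0 0 0 0 0 -0.002 0.01; 0 0 0 0 0 -0.004 0.01; 0 0 0 0 0 -0.007 0.01; 0 0 0 0 0 -0.011 0.01; 0 0 0 0 0 -0.016 0.01; 0 0 0 0 0 -0.019 0.01; 0 0 0 0 0 -0.019 0.01'; python3 -m handwheel '0 0 0 -0.005 0 0 0.01; 0 0 0 -0.015 0 0 0.01; 0 0 0 -0.025 0 0 0.01; 0 0 0 -0.04 0 0 0.01; 0 0 0 -0.055 0 0 0.01; 0 0 0 -0.07 0 0 0.01; 0 0 0 -0.07 0 0 0.01; 0 0 0 -0.07 0 0 0.01'; python3 - <<'E'
from h import *
row(425,130,143,183.3); row(420.5,-378,143,190)
E
```

```text
time_s: 17.45
ee_pos: [456.8, 140.5, 73.2]
ee_rot: [-96.1, 90.0, 87.2]
force: [-0.9, 1.3, -2.5]
gripper_width: 25.6
time_s: 18.12
ee_pos: [456.4, 140.4, 143.8]
ee_rot: [-166.4, 89.9, 16.9]
force: [0.6, 0.3, -3.6]
gripper_width: 25.0
rot [-0.03 -0.09  0.02] shift m [0.0007 0.0086 0.0319]
rot [-6.73 -0.09  0.02] shift m [5.000e-04 5.155e-01 6.540e-02]
```

```bash
python3 -m handwheel '0 0 0 0 0.005 0.015 0.01; 0 0 0 0 0.015 0.03 0.01; -0.4 0 0 0 0.04 0.035 0.01; -0.8 0 0 0 0.07 0.038 0.01; -1.2 0 0 0 0.1 0.04 0.01; -1.6 0 0 0 0.13 0.043 0.01; -2 0 0 0 0.16 0.045 0.01; -2.4 0 0 0 0.19 0.047 0.01; -2.8 0 0 0 0.22 0.049 0.01; -3.2 0 0 0 0.25 0.051 0.01; -3.5 0 0 0 0.275 0.053 0.01; -3.5 0 0 0 0.28 0.053 0.01'; python3 - <<'E'
from h import *
row(420.5,-378,143,190)
E
```

```text
time_s: 19.12
ee_pos: [418.4, -145.2, 142.1]
ee_rot: [20.3, 89.9, -153.1]
force: [1.1, 0.2, -1.5]
gripper_width: 24.7
rot [-3.4   0.12 -0.04] shift m [-0.0007  0.2315  0.0247]
```

```bash
python3 -m handwheel '-0.3 0 0 0 0.02 0.002 0.01; -0.7 0 0 0 0.05 0.005 0.01; -1.1 0 0 0 0.08 0.008 0.01; -1.6 0 0 0 0.11 0.012 0.01; -2 0 0 0 0.14 0.015 0.01; -2.5 0 0 0 0.17 0.018 0.01; -2.9 0 0 0 0.2 0.021 0.01; -3.3 0.1 0 0 0.222 0.024 0.01; -3.4 0.1 0 0 0.231 0.025 0.01; -3.4 0.1 0 0 0.231 0.025 0.01; -3.4 0.1 0 0 0.231 0.025 0.01'; python3 - <<'E'
from h import *
w=env.grab_frame("wrist"); t=env.grab_frame("top")
cv2.imwrite("pics/w8.png",np.hstack([cv2.resize(w,(440,330)),cv2.resize(t[100:265,180:360],(360,330),interpolation=cv2.INTER_CUBIC)])[:,:,::-1])
row(420.5,-378,16,190);print(pose().round(3)[:3,:3])
E
```

```text
time_s: 20.03
ee_pos: [421.3, -373.2, 142.2]
ee_rot: [-103.5, 89.8, 86.7]
force: [-0.1, 1.3, -1.2]
gripper_width: 25.0
rot [ 0.22 -0.06  0.11] shift m [0.1268 0.0053 0.0021]
[[ 0.001  0.177 -0.984]
 [ 0.002 -0.984 -0.177]
 [-1.    -0.002 -0.001]]
```

View pics/w8.png

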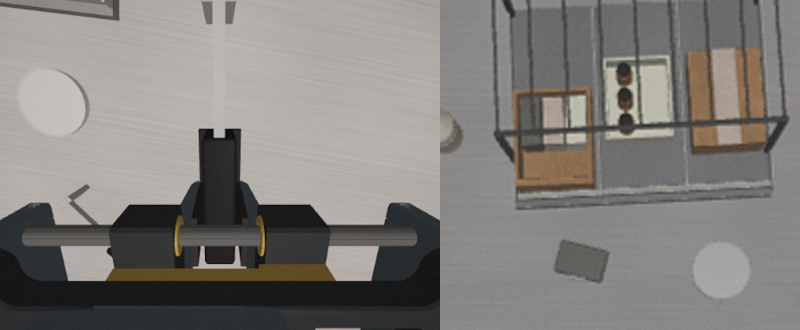

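The carton rests at the bar (crop ~(553,187)), bystanders are unmoved, and the hook is level in the grip. Set it down.

```bash
python3 -m handwheel '0 0 0 0.02 0.003 0.001 0.01; 0 0 0 0.05 0.005 0.002 0.01; 0.2 0 0.1 0.08 0.005 0.002 0.01; 0.2 0 0.1 0.1 0.005 0.002 0.01; 0.2 0 0.1 0.11 0.005 0.002 0.01; 0.2 0 0.1 0.117 0.005 0.002 0.01; 0.2 0 0.1 0.12 0.005 0.002 0.01; 0.2 0 0.1 0.122 0.005 0.002 0.01; 0.2 0 0.1 0.123 0.005 0.002 0.01;0.2 0 0.1 0.123 0.005 0.002 0.01'; python3 -m handwheel '0 0 0 0.001 0 0 0.01; 0 0 0 0.002 0 0 0.01; 0 0 0 0.002 0 0 0.01'
```

```text
time_s: 20.97
ee_pos: [421.4, -380.3, 21.1]
ee_rot: [131.8, 89.7, -38.2]
force: [0.6, -0.2, -1.3]
gripper_width: 25.2
time_s: 21.22
ee_pos: [420.9, -380.0, 18.4]
ee_rot: [134.7, 89.8, -35.3]
force: [0.3, 0.3, -2.5]
gripper_width: 25.0
```

```bash
python3 -m handwheel '0 0 0 0.001 0 0 0.01; 0 0 0 0.001 0 0 0.01; 0 0 0 0.0015 0 0 0.01; 0 0 0 0.0015 0 0 0.01'; python3 -m handwheel '0 0 0 0.0005 0 0 0.01; 0 0 0 0.001 0 0 0.01; 0 0 0 0.001 0 0 0.01'
```

```text
time_s: 21.55
ee_pos: [420.8, -379.8, 16.6]
ee_rot: [135.8, 89.9, -34.2]
force: [0.2, 0.4, -2.2]
gripper_width: 24.9
time_s: 21.8
ee_pos: [421.0, -379.9, 16.0]
ee_rot: [135.3, 89.8, -34.7]
force: [-0.3, -0.2, -1.3]
gripper_width: 25.3
```

```bash
python3 -m handwheel '0 0 0 0.0005 0 0 0.01; 0 0 0 0.0005 0 0 0.01; 0 0 0 0.0005 0 0 0.01' 15; python3 -m handwheel '0 0 0 0 0 0 0.027; 0 0 0 0 0 0 0.03; 0 0 0 0 0 0 0.035; 0 0 0 0 0 0 0.05; 0 0 0 0 0 0 0.07; 0 0 0 0 0 0 0.085; 0 0 0 0 0 0 0.085; 0 0 0 0 0 0 0.085; 0 0 0 0 0 0 0.085'; python3 -m handwheel '0 0 0 -0.01 0 0 0.085; 0 0 0 -0.03 0 0 0.085; 0 0 0 -0.06 0 0 0.085; 0 0 0 -0.09 0 0 0.085; 0 0 0 -0.12 0 0 0.085; 0 0 0 -0.15 0 0 0.085; 0 0 0 -0.165 0 0 0.085; 0 0 0 -0.165 0 0 0.085; 0 0 0 -0.165 0 0 0.085; 0 0 0 -0.165 0 0 0.085'; python3 - <<'E'
from h import *
w=env.grab_frame("wrist"); t=env.grab_frame("top")
cv2.imwrite("pics/w9.png",np.hstack([cv2.resize(w,(440,330)),cv2.resize(t[100:265,180:360],(360,330),interpolation=cv2.INTER_CUBIC)])[:,:,::-1])
E
```

```text
time_s: 22.05
ee_pos: [421.0, -380.1, 15.8]
ee_rot: [132.3, 89.8, -37.8]
force: [-1.1, -0.2, 4.8]
gripper_width: 25.7
time_s: 22.8
ee_pos: [420.9, -379.9, 15.2]
ee_rot: [135.8, 89.9, -34.3]
force: [-0.8, 0.7, 0.8]
gripper_width: 71.9
time_s: 23.63
ee_pos: [419.8, -379.0, 179.2]
ee_rot: [167.6, 90.0, -2.4]
force: [0.4, 0.2, -0.2]
gripper_width: 85.1
```

View pics/w9.png

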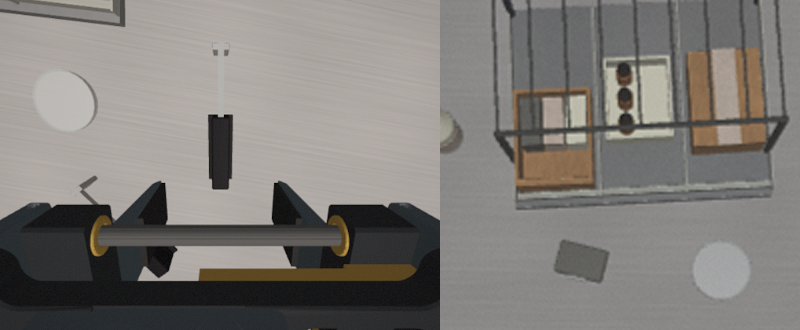

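The hook is standing upright and free of the gripper, and the carton is still against the bar. Handing in.

```bash
python3 -c "
from workcell import env
print(env.job_done(), env.state()['time_s'])"
```

```text
the job is handed in; nothing more can be done
the job is handed in; nothing more can be done
```

The job is handed in, and my last checks all looked right; the interface gives no verdict. I took the farther of the two hooks by its handle and dropped its claw behind the lip of the open carton in the left bay. I then dragged the carton about 60 mm to the stop bar, shifting the claw 22 mm left on the way to correct a skew of about 2°.

- **Push:** the tool stopped moving at x ≈ 441 mm while the wrist force rose to about 10–12 N. About 4–4.5 N of that was drag, so I estimate 6–8 N on the bar, held for about 1 s. I could not measure the bar force directly.
- **Squareness:** with the hook still pulling, the lip edge measured 3.2° yaw against 3.4° for the bar, with the front face at the bar (measured gap about 1 mm). After unhooking I only looked again and did not re-measure.
- **End state:** the last pictures show the hook upright on the bench at its old spot with the gripper clear above it, and the carton still at the bar. The nearby bystanders (closed carton, vial tray, dish, slide box) look unmoved; the jar, bottle and beaker were not in the last crop, but I never went near them. The job took about 24 s on the robot's clock.
- **Disagreements:** camera estimates of the bar and slide-box positions differed by 5–12 mm between views, so I relied on feel for the contact. I viewed 11 pictures, one over the budget of 10.

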